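# Load and bolt up the vacuum drying pot

### The job

Load the vacuum drying pot: stand all the mouthpieces from the black mat in it honeycomb fashion, one in the middle and the others round it, and put the lid on. Then tighten the four clamp bolts crosswise in two passes, each bolt followed by the one opposite: first every bolt to about half its travel, then, again crosswise, every bolt clockwise right up to its stop. Last, push the gauge fully home on the lid's spigot, and leave the other things on the bench where they are.

Things in the scene. Friction and masses are not known exactly. Their poses are not given: they have to be found in the camera images.
- pot_in (a point): centre of the pot's flat inner floor; z up. The pot is fixed, round, blue, of cast aluminium, open at the top: bore radius 62 mm, outer radius 66, floor 6 and rim 98 mm above the bench (92 deep). A brass pump port with a red-levered cock sticks out along the pot's +x, 40 mm up, to 135 mm from its axis. Four clamp bolts stand on ears round the rim, on a circle of 90 mm radius
- pot_seat (a point): centre of the pot's mouth, on its axis at rim height (98 mm above the bench); the lid's rim rests at this height
- clamp_1 (a joint): turn of clamp bolt 1, rad: grows clockwise seen from above; loose at 0 to 0.2, half 1.0, stop (tight) 2.0; stays where left, friction 0.2 N m. Bolts 1, 2, 3, 4 follow anticlockwise (seen from above): 1 faces 3 and 2 faces 4 across the pot. Bolt and claw sink 1 mm per rad; the claw swings in over the lid's rim and presses it down; loose, it points away, clear of the lid
- clamp_2 (a joint): turn of clamp bolt 2, rad: grows clockwise seen from above; loose at 0 to 0.2, half 1.0, stop (tight) 2.0; stays where left, friction 0.2 N m. Bolts 1, 2, 3, 4 follow anticlockwise (seen from above): 1 faces 3 and 2 faces 4 across the pot. Bolt and claw sink 1 mm per rad; the claw swings in over the lid's rim and presses it down; loose, it points away, clear of the lid
- clamp_3 (a joint): turn of clamp bolt 3, rad: grows clockwise seen from above; loose at 0 to 0.2, half 1.0, stop (tight) 2.0; stays where left, friction 0.2 N m. Bolts 1, 2, 3, 4 follow anticlockwise (seen from above): 1 faces 3 and 2 faces 4 across the pot. Bolt and claw sink 1 mm per rad; the claw swings in over the lid's rim and presses it down; loose, it points away, clear of the lid
- clamp_4 (a joint): turn of clamp bolt 4, rad: grows clockwise seen from above; loose at 0 to 0.2, half 1.0, stop (tight) 2.0; stays where left, friction 0.2 N m. Bolts 1, 2, 3, 4 follow anticlockwise (seen from above): 1 faces 3 and 2 faces 4 across the pot. Bolt and claw sink 1 mm per rad; the claw swings in over the lid's rim and presses it down; loose, it points away, clear of the lid
- clamp_1_grip (a point): centre of the black T-bar of clamp bolt 1, on the bolt's axis, 130 mm above the bench when loose; turns with the bolt. The bar is 52 mm long along this point's x, 12 mm wide (y), 16 mm high (8 mm above and below this point). Under it the steel claw, 17 mm wide, points along +x to 35 mm from the axis, its top 16 mm below this point
- clamp_2_grip (a point): centre of the black T-bar of clamp bolt 2, on the bolt's axis, 130 mm above the bench when loose; turns with the bolt. The bar is 52 mm long along this point's x, 12 mm wide (y), 16 mm high (8 mm above and below this point). Under it the steel claw, 17 mm wide, points along +x to 35 mm from the axis, its top 16 mm below this point
- clamp_3_grip (a point): centre of the black T-bar of clamp bolt 3, on the bolt's axis, 130 mm above the bench when loose; turns with the bolt. The bar is 52 mm long along this point's x, 12 mm wide (y), 16 mm high (8 mm above and below this point). Under it the steel claw, 17 mm wide, points along +x to 35 mm from the axis, its top 16 mm below this point
- clamp_4_grip (a point): centre of the black T-bar of clamp bolt 4, on the bolt's axis, 130 mm above the bench when loose; turns with the bolt. The bar is 52 mm long along this point's x, 12 mm wide (y), 16 mm high (8 mm above and below this point). Under it the steel claw, 17 mm wide, points along +x to 35 mm from the axis, its top 16 mm below this point
- lid: round aluminium lid, loose, 400 g; origin at the centre of its plug's underside, z up. Plug radius 60 mm, 4 mm high, chamfered foot (enters the pot's bore); rim radius 70, 4 to 10 mm up; boss radius 30 up to 18 mm; brass spigot, 20 mm diameter, 18 to 50 mm up, chamfered top: hold the lid by it. Seated, its origin is 4 mm below the pot's rim
- lid_shoulder (a point): top of the lid's central boss, on the lid's axis, 18 mm above its origin, at the foot of the spigot; the gauge's sleeve ends here when fully home
- gauge: push-on vacuum gauge, loose, 150 g, upright: brass sleeve, bore 24 mm, open below, 34 mm deep, 34 mm outside (foot flange 58 mm across, 8 mm high), under a dark round dial housing, 50 mm diameter, 34 to 58 mm up, white dial on top; origin at the centre of the sleeve's open lower end, z up
- mouthpiece_1: silver-plated tuba mouthpiece standing rim down on a black rubber mat, 3 mm thick, 110 g; origin at the centre of its underside, z up its axis; 86 mm high: rim 38 mm diameter up to 12 mm, bowl narrowing to 14 mm diameter at 40 mm, then a shank tapering from 14 to 12 mm diameter at the top. Four to six are present
- mouthpiece_2: silver-plated tuba mouthpiece standing rim down on a black rubber mat, 3 mm thick, 110 g; origin at the centre of its underside, z up its axis; 86 mm high: rim 38 mm diameter up to 12 mm, bowl narrowing to 14 mm diameter at 40 mm, then a shank tapering from 14 to 12 mm diameter at the top. Four to six are present
- mouthpiece_3: silver-plated tuba mouthpiece standing rim down on a black rubber mat, 3 mm thick, 110 g; origin at the centre of its underside, z up its axis; 86 mm high: rim 38 mm diameter up to 12 mm, bowl narrowing to 14 mm diameter at 40 mm, then a shank tapering from 14 to 12 mm diameter at the top. Four to six are present
- mouthpiece_4: silver-plated tuba mouthpiece standing rim down on a black rubber mat, 3 mm thick, 110 g; origin at the centre of its underside, z up its axis; 86 mm high: rim 38 mm diameter up to 12 mm, bowl narrowing to 14 mm diameter at 40 mm, then a shank tapering from 14 to 12 mm diameter at the top. Four to six are present
- mouthpiece_5: silver-plated tuba mouthpiece standing rim down on a black rubber mat, 3 mm thick, 110 g; origin at the centre of its underside, z up its axis; 86 mm high: rim 38 mm diameter up to 12 mm, bowl narrowing to 14 mm diameter at 40 mm, then a shank tapering from 14 to 12 mm diameter at the top. Four to six are present
- mouthpiece_6: silver-plated tuba mouthpiece standing rim down on a black rubber mat, 3 mm thick, 110 g; origin at the centre of its underside, z up its axis; 86 mm high: rim 38 mm diameter up to 12 mm, bowl narrowing to 14 mm diameter at 40 mm, then a shank tapering from 14 to 12 mm diameter at the top. Four to six are present
- oil_bottle: white oil bottle with red spout, just behind the pot, 48 mm wide, 136 mm tall; leave alone
- cork_jar: small glass jar with yellow lid, in front of the pot, 54 mm wide, 70 mm tall; leave alone
- solder_spool: small black spool of wire, 52 mm wide, 32 mm tall; leave alone

How it is judged (in metres and radians):
On the way, in this order (a step that is already met when the one before it is completed fails the run):
1. all mouthpieces stand in the pot, one of them in the middle (horizontal distance between each of mouthpiece_1, mouthpiece_2, mouthpiece_3, mouthpiece_4, mouthpiece_5, mouthpiece_6 and pot_in below 0.046 m and z of mouthpiece_1 in the frame of pot_in between -0.004 and 0.006 m and angle between each of mouthpiece_1, mouthpiece_2, mouthpiece_3, mouthpiece_4, mouthpiece_5, mouthpiece_6's own z axis and vertical below 0.1 rad and z of mouthpiece_2 in the frame of pot_in between -0.004 and 0.006 m and z of mouthpiece_3 in the frame of pot_in between -0.004 and 0.006 m and z of mouthpiece_4 in the frame of pot_in between -0.004 and 0.006 m and z of mouthpiece_5 in the frame of pot_in between -0.004 and 0.006 m and z of mouthpiece_6 in the frame of pot_in between -0.004 and 0.006 m and horizontal distance between any of mouthpiece_1, mouthpiece_2, mouthpiece_3, mouthpiece_4, mouthpiece_5, mouthpiece_6 and pot_in below 0.01 m), for 0.2 s.
2. the lid is seated in the pot's mouth (horizontal distance between lid and pot_seat below 0.005 m and z of lid in the frame of pot_seat between -0.007 and -0.0015 m and angle between lid's own z axis and vertical below 0.03 rad), for 0.2 s.
3. first pass: every clamp bolt is turned to about half its travel (over 0.7 rad) (value of joint each of clamp_1, clamp_2, clamp_3, clamp_4 above 0.7 rad), for 0.2 s.
4. second pass: every clamp bolt is tight at its stop (over 1.85 rad) (value of joint each of clamp_1, clamp_2, clamp_3, clamp_4 above 1.85 rad), for 0.2 s.
5. the gauge is pushed fully home on the spigot (horizontal distance between gauge and lid_shoulder below 0.004 m and z of gauge in the frame of lid_shoulder below 0.003 m and angle between gauge's own z axis and vertical below 0.08 rad), for 0.2 s.
At the end, for the whole second after the job is handed in: Every mouthpiece present stands upright on the pot floor (within 46 mm of its axis, one within 10 mm of it); lid seated (centred to 5 mm, origin 1.5 to 7 mm below the rim, level to 0.03 rad); all four bolts over 1.85 rad; gauge on the spigot, within 3 mm of the shoulder, upright, at rest (all of step 1 and all of step 2 and all of step 4 and all of step 5 and linear speed of each of lid, gauge below 0.02 m/s); the robot touches nothing.
It fails at once if a clamp bolt is turned past three quarters (1.5 rad) while another has not had its first pass (under 0.6 rad) ((value of joint clamp_1 above 1.5 rad and value of joint any of clamp_2, clamp_3, clamp_4 below 0.6 rad) or (value of joint clamp_2 above 1.5 rad and value of joint any of clamp_1, clamp_3, clamp_4 below 0.6 rad) or (value of joint clamp_3 above 1.5 rad and value of joint any of clamp_1, clamp_2, clamp_4 below 0.6 rad) or (value of joint clamp_4 above 1.5 rad and value of joint any of clamp_1, clamp_2, clamp_3 below 0.6 rad)).
It fails at once if first pass not crosswise: two neighbouring bolts are turned (over 0.5 rad) while the two others are still loose (under 0.4 rad) ((value of joint each of clamp_1, clamp_2 above 0.5 rad and value of joint each of clamp_3, clamp_4 below 0.4 rad) or (value of joint each of clamp_2, clamp_3 above 0.5 rad and value of joint each of clamp_4, clamp_1 below 0.4 rad) or (value of joint each of clamp_3, clamp_4 above 0.5 rad and value of joint each of clamp_1, clamp_2 below 0.4 rad) or (value of joint each of clamp_4, clamp_1 above 0.5 rad and value of joint each of clamp_2, clamp_3 below 0.4 rad)).
It fails at once if second pass not crosswise: two neighbouring bolts are tight (over 1.7 rad) while the two others are not (under 1.5 rad) ((value of joint each of clamp_1, clamp_2 above 1.7 rad and value of joint each of clamp_3, clamp_4 below 1.5 rad) or (value of joint each of clamp_2, clamp_3 above 1.7 rad and value of joint each of clamp_4, clamp_1 below 1.5 rad) or (value of joint each of clamp_3, clamp_4 above 1.7 rad and value of joint each of clamp_1, clamp_2 below 1.5 rad) or (value of joint each of clamp_4, clamp_1 above 1.7 rad and value of joint each of clamp_2, clamp_3 below 1.5 rad)).
It fails at once if a bystander (oil bottle, jar, spool) is moved more than 30 mm (distance of any of oil_bottle, cork_jar, solder_spool from where it was at the start of the episode above 0.03 m).
Of mouthpiece_1, mouthpiece_2, mouthpiece_3, mouthpiece_4, mouthpiece_5, mouthpiece_6 only 4 to 6 are there at a start; the rules pass over those that are not, and their reading is None.
At some moment in a run one of lid, gauge may be knocked a few centimetres aside while the robot is not near it.
It also fails if it takes over 210 s, if anything falls off the work surface, if the arm or the gripper's body presses on something with over 40 N, if the wrist force passes 120 N, or if a joint passes its speed limit or range.

### The arm

A 6-joint arm with a two-finger parallel gripper is mounted at the origin on a cart in front of the work surface, level with it; the furniture and walls round the work are solid. World frame = base frame: x ahead of the robot, y to its left, z up, the work surface at z = 0. Lengths are in mm, angles in rad, forces in N, time in s.
With the tool pointing down it reaches from about 325 to 875 mm from the base axis. Payload 4.4 kg.
Tool frame: the origin (TCP) lies where the fingers leave the gripper's body, on its centre line; the fingertips stand 73 mm ahead of it and the grasp point (between the pads) lies 54 mm ahead of it; z points along the fingers, y is the line along which they close (so a half turn about z gives the same grasp; the last joint's range is limited). The gripper opens to 85 mm and grips with 20 to 120 N. Pads are 22 mm wide; open, the fingers measure 114 mm over their backs; the gripper's body (76 mm by 85 mm) begins 54 mm behind the grasp point. The pads swing forward as they close: fully open they stand 13 mm farther back than shut.
Start: joints at [0.981, 0.207, 1.542, -0, 1.393, -0.15], TCP at [244.821, 520.279, 303.882] pointing down, gripper open.
Joint ranges: [-2.73, 2.73], [-0.86, 2.22], [0.23, 2.46], [-1.11, 4.25], [0.08, 2.63], [-2.82, 2.82]. Speed limits (rad/s): [2.79, 2.79, 3.14, 3.14, 3.14, 3.14].

### API

Orientations are given as a 3x3 rotation matrix whose columns are the frame's x, y, z axes.
In Python, from plant import ctrl, vision, jaws, sensors gives the robot as it stands (ctrl), with the cameras (vision), the gripper (jaws) and the readings (sensors). Calls block until the motion is done:
- ctrl.move_ptp(position, orientation): joint-space move of the TCP to a pose.
- ctrl.move_l(position, rot=None, vel=150, threshold=None): straight line of the TCP; rot=None keeps the orientation; vel is the mean speed in mm/s. With threshold (N) it stops when the force on the tool has changed by that much, and returns True; else False.
- ctrl.set_joints(angles): joint-space move.
- jaws.gripper_to(opening, force=None): finger opening in mm; force is the grip in N (None keeps the last); returns when the fingers have stopped.
- ctrl.hold(seconds).
- ctrl.solve_ik(position, orientation): joint angles nearest the present ones, or None.
- sensors.read_state(): the state.
- vision.grab_frame(name): name is "scene" or "top" or "wrist"; returns the picture (420x560x3 uint8, red, green, blue); there is no depth.
- vision.camera_params(name): a dict with "mtx" (3x3 intrinsics, pixels), "R" (3x3) and "t" (3): a world point X has camera coordinates R X + t; the wrist camera has in their place "T_tool_cam" (4x4, takes a point from camera to tool coordinates, whose origin is the TCP and whose axes are the flange's). Camera axes: x right, y down, z forward; pixel columns grow to the right and rows downward; lengths in mm; the calibration is good to about 2 mm. The wrist camera is an equidistant fisheye: a pixel r from the principal point sees the ray r / f radians off the axis. A picture is of the moment at which its call begins: read the wrist's pose just before it. camera_params takes no time and is no camera call.
A pose or a line that the arm cannot do raises ctrl.MotionError and nothing moves.
- ctrl.finish_job(): hands the job in; it is judged then, once.
The state is a dict: "t": time; "q": joint angles; "qvel": joint speeds; "tau": joint torques, N m; "eef_pos": TCP position; "eef_rot": TCP orientation; "force": force on the tool from outside, world axes, zero at the start; "wrist_torque": the same for the moment, N m; "grip_width": finger opening in mm; "grasp_force": force on a finger pad.
Only numpy, scipy, OpenCV 4.12 (cv2) and the standard library are available. Lean on these libraries where they do the work, as an engineer would, in place of code of your own. Each camera call takes 0.05 s, during which the arm holds its last target. There are 200 camera calls.

## Working session

There is one attempt and no reset: what is moved stays moved. The work goes in short steps, each a Python script; the robot and the scene stay as the last script left them, time stands still between calls to the robot, and variables do not carry over. Pictures are saved under pics/ and viewed, at most 14 in all, crops included, and the job is handed in when it is done.

```bash
ls; mkdir -p pics
python3 - <<'E'
from plant import ctrl, vision, jaws, sensors
import cv2,numpy as np
np.set_printoptions(precision=3,suppress=True)
for n in ["scene","top","wrist"]:
    im=vision.grab_frame(n); cv2.imwrite(f"pics/{n}0.png",im[:,:,::-1]); 
    print(n,vision.camera_params(n))
s=sensors.read_state(); print(s)
E
```

```text
pics
plant.py
scene {'mtx': array([[398.076,   0.   , 285.286],
       [  0.   , 398.076, 207.101],
       [  0.   ,   0.   ,   1.   ]]), 'R': array([[ 0.829, -0.56 ,  0.017],
       [-0.276, -0.435, -0.857],
       [ 0.487,  0.706, -0.515]]), 't': array([-468.311,  251.998,  773.304])}
top {'mtx': array([[500.29 ,   0.   , 279.704],
       [  0.   , 500.29 , 212.476],
       [  0.   ,   0.   ,   1.   ]]), 'R': array([[-0.02 , -1.   , -0.015],
       [-0.993,  0.022, -0.116],
       [ 0.117,  0.013, -0.993]]), 't': array([  53.017,  597.235, 1261.798])}
wrist {'mtx': array([[325.192,   0.   , 283.638],
       [  0.   , 325.192, 216.781],
       [  0.   ,   0.   ,   1.   ]]), 'T_tool_cam': array([[  0.001,  -0.951,  -0.31 ,  79.567],
       [  1.   ,   0.   ,   0.001,   0.207],
       [ -0.001,  -0.31 ,   0.951, -70.253],
       [  0.   ,   0.   ,   0.   ,   1.   ]])}
{'t': 0.15, 'q': array([ 0.981,  0.207,  1.543, -0.   ,  1.394, -0.151]), 'qvel': array([ 0.001, -0.004, -0.004, -0.001, -0.002,  0.002]), 'tau': array([  0.001, -38.351, -29.204,  -0.   ,   0.007,  -0.   ]), 'eef_pos': array([244.556, 519.884, 302.964]), 'eef_rot': array([[-0.905,  0.426, -0.001],
       [ 0.426,  0.905, -0.002],
       [ 0.   , -0.002, -1.   ]]), 'force': array([ 0.475, -0.623, -0.723]), 'wrist_torque': array([-0.04 ,  0.026, -0.01 ]), 'grasp_force': 0.0, 'grip_width': 85.27178837681885}
```

View pics/scene0.png

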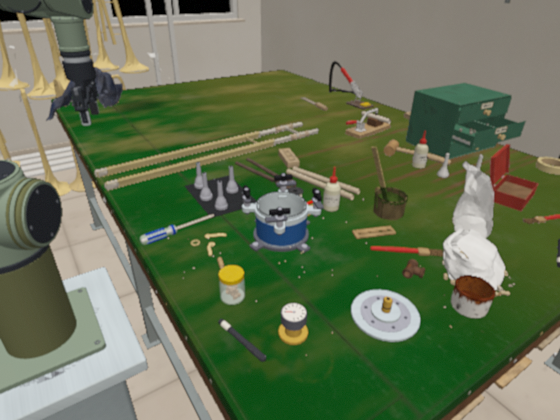

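View pics/top0.png

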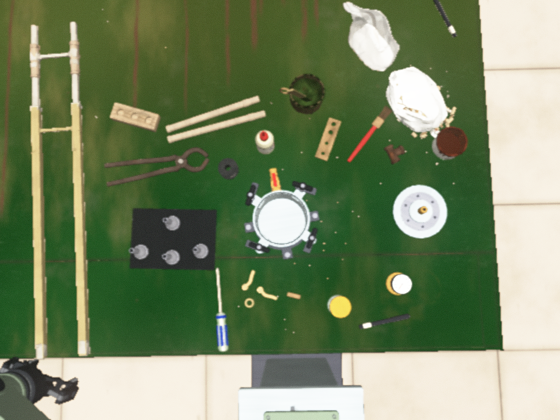

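The scene shows the blue pot at about (282,218), four mouthpieces on the mat near (215,190), the jar at (232,285), the gauge at (293,322) and the lid at (386,312). The top view has the pot at (281,219), mouthpieces near (171,223), (141,252), (172,257) and (200,251), the lid at (420,211) and the gauge at (399,284).

```bash
cat > h.py <<'E'
import numpy as np,cv2
from plant import ctrl, vision, jaws, sensors
np.set_printoptions(precision=3,suppress=True)
def ray(n,uv,pose=None):
    p=vision.camera_params(n);K=p["mtx"];uv=np.array(uv,float)
    d=np.array([(uv[0]-K[0,2])/K[0,0],(uv[1]-K[1,2])/K[1,1],1.])
    if n!="wrist": return -p["R"].T@p["t"], p["R"].T@d
    r=np.hypot(d[0],d[1]);
    d=np.array([*(d[:2]/max(r,1e-9)*np.sin(r)),np.cos(r)])
    T=p["T_tool_cam"];pos,R=pose
    return pos+R@T[:3,3], R@T[:3,:3]@d
def hit(n,uv,z,pose=None):
    c,d=ray(n,uv,pose); return c+d*(z-c[2])/d[2]
def proj(n,X,pose=None):
    p=vision.camera_params(n);K=p["mtx"]
    if n!="wrist": c=p["R"]@X+p["t"]; return (K@(c/c[2]))[:2]
    T=p["T_tool_cam"];pos,R=pose
    c=T[:3,:3].T@(R.T@(X-pos)-T[:3,3]); r=np.hypot(*c[:2]);a=np.arctan2(r,c[2])
    return np.array([K[0,2],K[1,2]])+K[0,0]*a*c[:2]/r
def pose(): s=sensors.read_state(); return s["eef_pos"],s["eef_rot"]
def snap(n,name=None):
    P=pose(); im=vision.grab_frame(n)
    if name: cv2.imwrite(f"pics/{name}.png",im[:,:,::-1])
    return im,P
def down(a):  # tool x axis heading a (world), z down
    c,s=np.cos(a),np.sin(a); return np.array([[c,s,0],[s,-c,0],[0,0,-1.]])
E
python3 - <<'E'
from h import *
for nm,uv,z in [("pot",(281,219),98),("lid",(420,211),10),("gauge",(399,284),58),("spout",(264,137),130),("jar",(339,306),70),("spool",(228,168),32),
 ("m1",(173,222),60),("m2",(141,252),60),("m3",(172,257),60),("m4",(200,251),60)]: print(nm,hit("top",uv,z))
im=cv2.imread("pics/top0.png")
a=im[160:270,225:335]; b=im[200:275,120:225]
a=cv2.resize(a,(440,440),interpolation=3); b=cv2.resize(b,(360,257),interpolation=3)
o=np.zeros((440,800,3),np.uint8);o[:,:440]=a;o[:257,440:]=b
cv2.imwrite("pics/c0.png",o)
E
```

```text
pot [574.612  36.771  98.   ]
lid [ 596.993 -328.645   10.   ]
gauge [ 409.325 -253.934   58.   ]
spout [773.794  73.89  130.   ]
jar [ 358.948 -101.429   70.   ]
spool [719.356 174.117  32.   ]
m1 [576.864 312.194  60.   ]
m2 [502.343 393.054  60.   ]
m3 [488.116 314.305  60.   ]
m4 [501.764 243.422  60.   ]
```

View pics/c0.png

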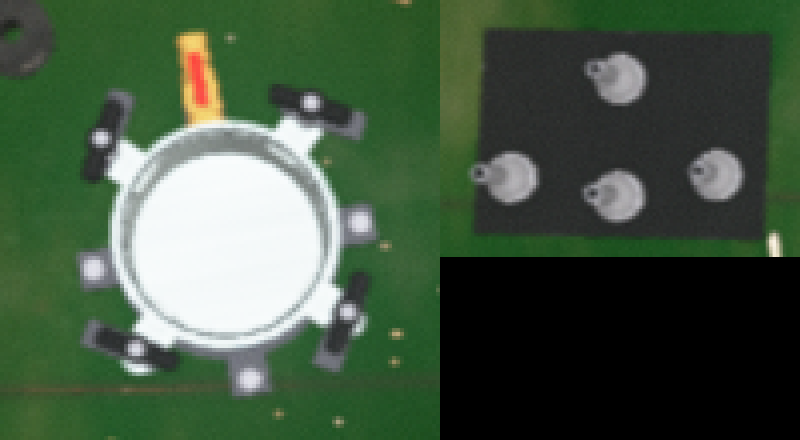

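The crop shows the empty pot with its port up and slightly left. The four bar hubs are at full-frame (250,194), (303,185), (312,238) and (259,247), with the claws pointing clockwise-outward. There are four mouthpieces, their shank tops at about (166,221), (132,250), (165,257) and (195,250).

Run:
```python
from h import *
from scipy.optimize import least_squares
B=np.array([hit("top",u,138)[:2] for u in [(250,194.5),(302.75,185.5),(312,238),(258.75,247)]])
print(B,B.mean(0),np.linalg.norm(B-B.mean(0),axis=1),np.degrees(np.arctan2(*(B-B.mean(0)).T[::-1])))
print([hit("top",u,89)[:2] for u in [(166.1,221),(131.7,250.4),(164.9,256.6),(194.9,250.1)]])
print("port",hit("top",(225+193/4,160+40/4),46))
c=B.mean(0)
ctrl.move_ptp([515,320,310],down(2.7)); im,P=snap("wrist","wm"); print(P[0])
ctrl.move_ptp([c[0],c[1],330],down(1.64)); im,P=snap("wrist","wp"); print(P)
print(sensors.read_state()["t"], sensors.read_state()["q"])
o=np.hstack([cv2.resize(cv2.imread(f"pics/{n}.png"),(400,300),interpolation=cv2.INTER_AREA) for n in("wm","wp")]);cv2.imwrite("pics/w01.png",o)
```

```text
[[631.113 109.467]
 [650.096 -17.478]
 [523.608 -36.163]
 [504.948  90.392]] [577.441  36.554] [90.537 90.544 90.476 90.298] [  53.643  -36.638 -126.513  143.4  ]
[array([576.758, 322.807]), array([505.503, 407.726]), array([488.518, 325.217]), array([502.988, 250.998])]
port [708.374  54.833  46.   ]
[514.225 320.875 309.906]
(array([577.257,  37.84 , 329.908]), array([[-0.071,  0.997, -0.   ],
       [ 0.997,  0.071,  0.001],
       [ 0.001, -0.   , -1.   ]]))
2.6417 [-0.084  0.195  1.501  0.001  1.446 -0.156]
```

View pics/w01.png

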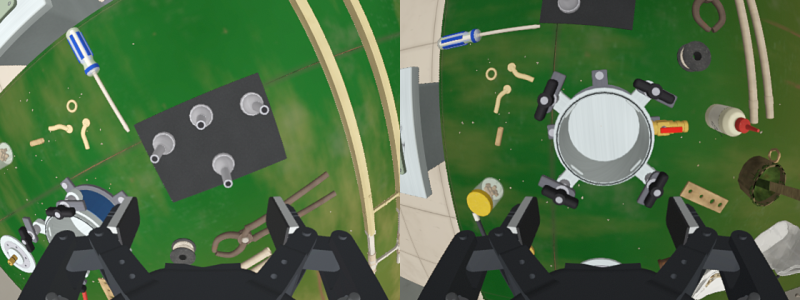

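The wrist views show the four mouthpieces clearly, with shank tops (×1.4 in full frame) near (278,177), (281,256), (369,154) and (217,216). The second shows the pot with its four bars at (770,138), (916,132), (776,268) and (913,263) in the side-by-side. I'll crop for exact pixels.

Run:
```python
import cv2,numpy as np
a=cv2.imread("pics/wm.png")[115:275,195:395]; b=cv2.imread("pics/wp.png")[90:310,175:395]
o=np.zeros((600,800,3),np.uint8)
o[:320,:400]=cv2.resize(a,(400,320),interpolation=3); o[:440,400:]=cv2.resize(b,(400,400),interpolation=3)[:440] if False else 0
o[:400,400:]=cv2.resize(b,(400,400),interpolation=3)
cv2.imwrite("pics/c1.png",o[:400])
```

```text
(no output)
```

View pics/c1.png

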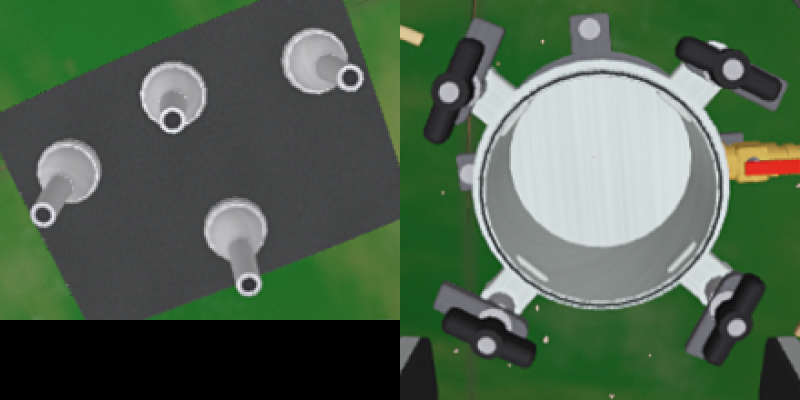

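The crop gives the shank-top rings at crop (350,77), (172,120), (42,215) and (249,284), and the hubs at (448,92), (732,69), (736,327) and (486,345).

Run:
```python
from h import *
Pm=(np.array([514.225,320.875,309.906]),down(2.7))
Pp=(np.array([577.257,37.84,329.908]),down(np.arctan2(.997,-.071)))
for u in [(350,77),(172,120),(42,215),(249,284)]:
    print("m",hit("wrist",(195+u[0]/2,115+u[1]/2),89,Pm)[:2])
px=[(175+(u[0]-400)*.55,90+u[1]*.55) for u in [(448,92),(732,69),(736,327),(486,345)]]
for z in(138,141):
    B=np.array([hit("wrist",p,z,Pp)[:2] for p in px])
    print(B,B.mean(0),np.linalg.norm(B-B.mean(0),axis=1),np.degrees(np.arctan2(*(B-B.mean(0)).T[::-1])))
ends=[[(470,48),(430,138)],[(686,45),(775,95)],[(757,280),(712,360)],[(448,315),(530,360)]]
for e in ends:
    a,b=[hit("wrist",(175+(u[0]-400)*.55,90+u[1]*.55),134,Pp)[:2] for u in e]; d=b-a; print(np.linalg.norm(d),np.degrees(np.arctan2(d[1],d[0]))%180)
print(sensors.read_state()["eef_pos"])
```

```text
m [506.53  412.348]
m [490.78  329.567]
m [505.383 253.439]
m [580.963 328.931]
[[506.105  92.861]
 [632.253 112.085]
 [651.628 -14.002]
 [525.461 -33.149]] [578.862  39.449] [90.257 90.148 90.288 90.123] [ 143.717   53.682  -36.299 -126.337]
[[506.857  93.143]
 [631.561 112.146]
 [650.715 -12.497]
 [525.991 -31.425]] [578.781  40.341] [89.225 89.116 89.255 89.091] [ 143.717   53.682  -36.299 -126.337]
45.914187339871965 67.26433368198555
47.432286095864946 157.4365144053063
49.61784204536915 70.845045884043
48.55867486482789 152.40518892200504
[577.247  38.132 329.861]
```

Run:
```python
from h import *
from scipy.optimize import least_squares
def hub(im,uv):
    u,v=np.round(uv).astype(int); r=16
    w=cv2.cvtColor(im,cv2.COLOR_RGB2GRAY)[v-r:v+r,u-r:u+r]
    w=cv2.resize(w,None,fx=4,fy=4,interpolation=cv2.INTER_CUBIC)
    cs,h=cv2.findContours((w<90).astype(np.uint8),cv2.RETR_CCOMP,cv2.CHAIN_APPROX_NONE)
    best=None
    for c,hh in zip(cs,h[0]):
        A=cv2.contourArea(c)
        if hh[3]>=0 and A>60:
            m=c.reshape(-1,2).mean(0); d=np.hypot(*(m-4*r+0))
            if best is None or d<best[0]: best=(d,np.array([u-r,v-r])+(m+.5)/4-.5,A)
    return best
c0=np.array([578.2,38]); out=[]
for h in (3.0,-0.14,1.64):
    ctrl.move_ptp([c0[0],c0[1],330],down(h)); ctrl.hold(.4); im,P=snap("wrist",f"wp{h}")
    print(h,P[0],sensors.read_state()["q"][5])
    B=[]
    for a in np.radians([53.7,143.7,-126.3,-36.3]):
        g=proj("wrist",np.array([*(c0+90*np.array([np.cos(a),np.sin(a)])),138]),P)
        b=hub(im,g); 
        if b: B.append(hit("wrist",b[1],138,P)[:2]); print(g,b,B[-1])
        else: print("miss",g)
print(sensors.read_state()["t"])
```

```text
3.0 [578.191  37.969 329.997] -1.512867400882058
[370.405 254.863] (np.float64(12.747059857254907), array([372.699, 255.464]), 1432.5) [632.45  112.682]
[336.282 115.299] (np.float64(13.998375100717224), array([338.951, 115.715]), 1921.5) [506.234  93.403]
[188.045 161.365] (np.float64(11.261767687632863), array([190.252, 161.638]), 1754.0) [525.482 -32.666]
[237.961 290.783] (np.float64(9.898207133251118), array([239.985, 291.369]), 1350.0) [651.598 -13.494]
-0.14 [578.188  38.004 329.994] 1.6270747993947776
[189.064 161.393] (np.float64(8.311791418654174), array([186.649, 161.269]), 1752.0) [631.951 112.614]
[238.65  290.868] (np.float64(8.522493311791296), array([236.518, 290.945]), 1318.5) [505.814  93.322]
[371.132 255.259] (np.float64(5.676482844368724), array([369.41 , 255.358]), 1433.5) [525.083 -32.905]
[337.42  115.697] (np.float64(5.433691194758865), array([335.288, 115.388]), 1973.0) [651.167 -13.586]
1.64 [578.213  37.986 330.033] -0.15287791841514267
[355.131 129.612] (np.float64(11.096361326753808), array([356.371, 127.47 ]), 1930.0) [632.338 112.397]
[199.598 142.778] (np.float64(9.032485192443698), array([200.229, 140.449]), 1817.5) [506.152  93.23 ]
[220.9   281.078] (np.float64(5.014239348611148), array([221.392, 279.634]), 1373.5) [525.408 -32.93 ]
[357.722 270.939] (np.float64(6.3646832411912655), array([358.733, 269.483]), 1388.0) [651.45  -13.733]
9.4417
```

```bash
cat >> h.py <<'E'
C=np.array([578.65,39.85]); YAW=np.radians(8.7)
def hd(p,h):  # equivalent heading (mod pi) with the last joint nearest its middle
    m=np.arctan2(p[1],p[0])+np.pi/2
    return m+(h-m+np.pi/2)%np.pi-np.pi/2
def go(p,z,h): ctrl.move_ptp([p[0],p[1],z],down(hd(p,h)))
def lin(p,z,vel=150,th=None): return ctrl.move_l([p[0],p[1],z],vel=vel,threshold=th)
E
cat >> h.py <<'E'
def mouthpiece(src,ang,r):
    dst=C+r*np.array([np.cos(ang),np.sin(ang)])
    jaws.gripper_to(40); go(src,240,np.arctan2(src[1],src[0])+np.pi/2); lin(src,138)
    jaws.gripper_to(5,force=40); s=sensors.read_state(); w=s["grip_width"]
    lin(src,300,250); go(dst,300,ang); lin(dst,160,200); ctrl.hold(.2)
    hitf=lin(dst,140.5,25,6); z=sensors.read_state()["eef_pos"][2]
    jaws.gripper_to(26); lin(dst,290,250)
    print("grip",w,"touch",hitf,"z",z,"t",sensors.read_state()["t"])
E
python3 - <<'E'
from h import *
import json
ctrl.move_ptp([515,320,310],down(2.7)); ctrl.hold(.4); im,P=snap("wrist","wm2")
g=cv2.cvtColor(im,cv2.COLOR_RGB2GRAY); M=[]
for X in [(506.5,412.3),(490.8,329.6),(505.4,253.4),(581,328.9)]:
    u,v=np.round(proj("wrist",np.array([*X,89]),P)).astype(int); r=12
    w=cv2.resize(g[v-r:v+r,u-r:u+r],None,fx=4,fy=4,interpolation=cv2.INTER_CUBIC)
    cs,h=cv2.findContours((w>150).astype(np.uint8),cv2.RETR_CCOMP,cv2.CHAIN_APPROX_NONE)
    c=max([c for c,q in zip(cs,h[0]) if q[3]>=0],key=cv2.contourArea)
    m=np.array([u-r,v-r])+(c.reshape(-1,2).mean(0)+.5)/4-.5
    M.append(hit("wrist",m,89,P)[:2].tolist()); print(X,m,cv2.contourArea(c),M[-1])
json.dump(M,open("m.json","w"))
if max(np.hypot(*(np.array(M)-[(506.5,412.3),(490.8,329.6),(505.4,253.4),(581,328.9)]).T))<5:
    mouthpiece(np.array(M[2]),YAW+np.pi/2,0)
E
```

```text
(506.5, 412.3) [370.479 151.34 ] 971.5 [506.63721819868084, 412.1708535518517]
(490.8, 329.6) [281.534 172.623] 1042.0 [490.65415815966946, 329.5385948840248]
(505.4, 253.4) [216.989 220.158] 855.0 [505.2851784306923, 254.0120606665787]
(581, 328.9) [319.984 254.953] 756.5 [580.8584970018196, 328.70558766304976]
grip 11.491944694160335 touch True z 142.4033629325765 t 17.7667
```

Run:
```python
from h import *
import json
M=np.array(json.load(open("m.json")))
mouthpiece(M[1],YAW+np.pi,41.2)
mouthpiece(M[3],YAW+np.pi/2,41.2)
mouthpiece(M[0],YAW-np.pi/2,41.2)
ctrl.move_ptp([C[0],C[1],330],down(1.64)); ctrl.hold(.3); im,P=snap("wrist","wp_after"); t,_=snap("top")
a=im[90:310,175:395,::-1]; o=np.hstack([cv2.resize(a,(400,400),interpolation=3),cv2.resize(t[160:270,225:335,::-1],(400,400),interpolation=3)]);cv2.imwrite("pics/c2.png",o)
cv2.imwrite("pics/top2.png",t[:,:,::-1])
```

```text
grip 11.326241358028852 touch True z 142.42651730784345 t 25.2917
grip 11.811153309749649 touch True z 142.66874437426947 t 32.5917
grip 11.899267943239684 touch True z 142.60791607970458 t 40.4583
```

View pics/c2.png

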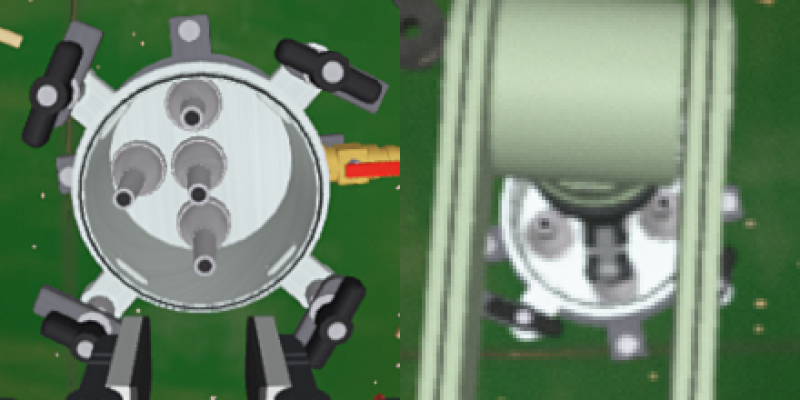

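All four stand upright: one in the middle, and three round it on the left, top and bottom. Now the lid and the gauge.

Run:
```python
from h import *
P=(np.array([*C,330]),down(1.64))
for u in [(192,118),(124,199),(198,194),(205,265)]:
    X=hit("wrist",(175+u[0]*.55,90+u[1]*.55),92,P)[:2]-C; print("m",X,np.hypot(*X))
ctrl.move_ptp([596,-325,290],down(1.2)); ctrl.hold(.4); im,P=snap("wrist","wl"); print(P)
ctrl.move_ptp([420,-255,290],down(1.2)); ctrl.hold(.4); im2,P2=snap("wrist","wg"); print(P2)
print(proj("wrist",np.array([597,-326,50.]),P),proj("wrist",np.array([410,-250,58.]),P2),sensors.read_state()["t"])
o=np.hstack([cv2.resize(i[60:330,100:460,::-1],(400,300),interpolation=cv2.INTER_AREA) for i in(im,im2)]);cv2.imwrite("pics/c3.png",o)
```

```text
m [-5.502 40.935] 41.303060445201424
m [-39.336  -5.364] 39.70016709864233
m [0.498 0.121] 0.5128089753418056
m [  7.271 -40.467] 41.11490785449634
(array([ 596.249, -324.427,  290.199]), array([[ 0.361,  0.932,  0.   ],
       [ 0.932, -0.361, -0.   ],
       [-0.   ,  0.   , -1.   ]]))
(array([ 420.462, -255.237,  289.827]), array([[ 0.362,  0.932, -0.   ],
       [ 0.932, -0.362,  0.   ],
       [ 0.   , -0.   , -1.   ]]))
[284.807 197.428] [271.511 197.377] 44.2583
```

View pics/c3.png

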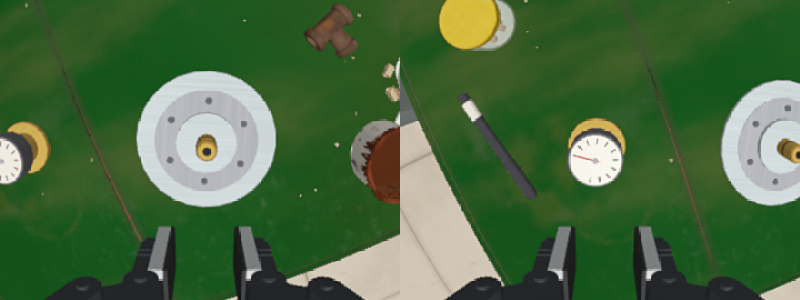

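The left crop has the lid with its spigot near crop (207,148), and the right one has the gauge dial at (595,160).

```bash
cat >> h.py <<'E'
def circ(P2):
    P2=np.asarray(P2); A=np.c_[2*P2,np.ones(len(P2))]; s=np.linalg.lstsq(A,(P2**2).sum(1),rcond=None)[0]
    r=np.sqrt(s[2]+s[0]**2+s[1]**2); return s[:2],r,np.abs(np.hypot(*(P2-s[:2]).T)-r).max()
def findlid(im,P,guess):
    hsv=cv2.cvtColor(im,cv2.COLOR_RGB2HSV); m=((hsv[...,1]<70)&(hsv[...,2]>110)).astype(np.uint8)
    cs,_=cv2.findContours(m,cv2.RETR_EXTERNAL,cv2.CHAIN_APPROX_NONE)
    g=proj("wrist",np.array([*guess,10.]),P)
    c=[c for c in cs if cv2.pointPolygonTest(c,tuple(map(float,g)),False)>0][0]
    return circ([hit("wrist",p,10,P)[:2] for p in cv2.convexHull(c).reshape(-1,2)])
def finddial(im,P,guess,z):
    hsv=cv2.cvtColor(im,cv2.COLOR_RGB2HSV); m=((hsv[...,1]<60)&(hsv[...,2]>140)).astype(np.uint8)
    cs,_=cv2.findContours(m,cv2.RETR_EXTERNAL,cv2.CHAIN_APPROX_NONE)
    g=proj("wrist",np.array([*guess,z]),P)
    c=min([c for c in cs if cv2.contourArea(c)>150],key=lambda c:abs(cv2.pointPolygonTest(c,tuple(map(float,g)),True)) if cv2.pointPolygonTest(c,tuple(map(float,g)),False)<0 else -1)
    return circ([hit("wrist",p,z,P)[:2] for p in cv2.convexHull(c).reshape(-1,2)])
E
python3 - <<'E'
from h import *
im,im2=[cv2.imread(f"pics/{n}.png")[:,:,::-1].copy() for n in("wl","wg")]
h=np.arctan2(.932,.361)
P=(np.array([596.249,-324.427,290.199]),down(h)); P2=(np.array([420.462,-255.237,289.827]),down(h))
print(findlid(im,P,(597,-326))); print(finddial(im2,P2,(410,-250),58.))
print("spigot", hit("wrist",(100+207*.9,60+152*.9),50,P))
E
```

```text
(array([ 597.983, -324.957]), np.float64(70.41446921623597), np.float64(0.3667083253910164))
(array([ 410.867, -257.844]), np.float64(23.171948698716285), np.float64(0.28775473430814813))
spigot [ 598.554 -325.894   50.   ]
```

Run:
```python
from h import *
jaws.gripper_to(60)
ctrl.move_ptp([598,-325,290],down(1.2)); ctrl.hold(.3); im,P=snap("wrist","wl2")
L,r,e=findlid(im,P,(598,-325)); print(L,r,e)
assert abs(r-70)<1.5 and e<1.5
h=np.arctan2(L[1],L[0])+np.pi/2
go(L,150,h); lin(L,94,100); ctrl.hold(.2)
jaws.gripper_to(10,force=80); print("grip",sensors.read_state()["grip_width"])
lin(L,290,150); s=sensors.read_state(); print(s["grip_width"],s["grasp_force"],s["force"])
go(C,290,YAW); lin(C,205,120); ctrl.hold(.4)
print(sensors.read_state()["eef_pos"])
f=lin(C,185.5,20,15); s=sensors.read_state(); print(f,s["eef_pos"],s["force"],s["t"])
```

```text
[ 598.079 -324.924] 70.37216702140736 0.40125175028386195
grip 17.59746267894536
17.81802028998807 78.19259556010365 [-0.261 -0.315 -5.619]
[578.817  39.892 205.445]
True [578.544  39.842 188.521] [ 0.411 -0.638  3.496] 52.7167
```

Run:
```python
from h import *
jaws.gripper_to(45); lin(C,330,250)
ctrl.move_ptp([C[0],C[1],330],down(1.64)); ctrl.hold(.3); im,P=snap("wrist","wp_lid"); print(P[0],sensors.read_state()["t"])
cv2.imwrite("pics/c4.png",cv2.resize(im[90:310,175:395,::-1],(560,560),interpolation=3))
hsv=cv2.cvtColor(im,cv2.COLOR_RGB2HSV)
```

```text
[578.663  39.851 330.03 ] 55.5
```

View pics/c4.png

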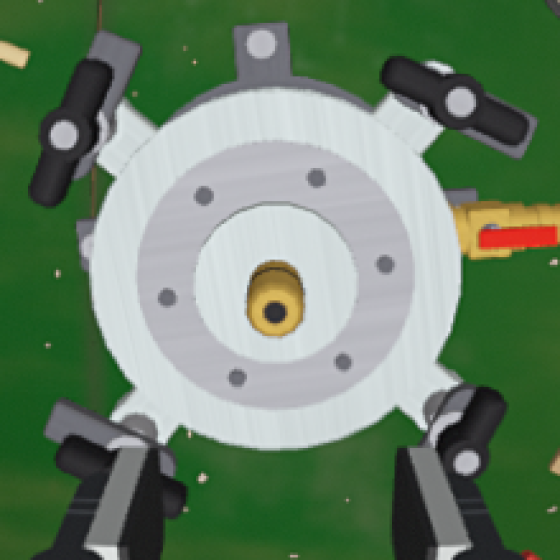

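The lid is seated concentrically with the spigot upright, and all four claws are clear. Next I measure the bar angles from the saved views.

```bash
cat >> h.py <<'E'
BA=np.radians([53.7,143.7,-126.3,-36.3])
BP=[C+90*np.array([np.cos(a),np.sin(a)]) for a in BA]
def bars(im,P,z=138.):
    g=cv2.cvtColor(im,cv2.COLOR_RGB2GRAY); out=[]
    for b in BP:
        u,v=np.round(proj("wrist",np.array([*b,z]),P)).astype(int); r=28
        y0,x0=max(v-r,0),max(u-r,0); w=(g[y0:v+r,x0:u+r]<60).astype(np.uint8)
        n,l,st,_=cv2.connectedComponentsWithStats(w)
        k=1+np.argmax(st[1:,4]); vy,vx=np.nonzero(l==k)
        X=np.array([hit("wrist",(x+x0,y+y0),z,P)[:2] for x,y in zip(vx,vy)])
        (cx,cy),sz,_=cv2.minAreaRect(X.astype(np.float32)); bx=cv2.boxPoints(cv2.minAreaRect(X.astype(np.float32)))
        e=max((bx[1]-bx[0],bx[2]-bx[1]),key=lambda q:np.hypot(*q))
        out.append((np.degrees(np.arctan2(e[1],e[0]))%180,max(sz),min(sz),cx-b[0],cy-b[1]))
    return np.array(out)
E
python3 - <<'E'
from h import *
for n,h in(("wp3.0",3.0),("wp-0.14",-.14),("wp1.64",1.64)):
    im=cv2.imread(f"pics/{n}.png")[:,:,::-1].copy(); print(n);print(bars(im,(np.array([578.2,38,330]),down(h))))
P=(np.array([*C,330.]),down(1.64))
for u,z in(((275.5,269),104),((275,312),144)): print(hit("wrist",(175+u[0]*.393,90+u[1]*.393),z,P)[:2]-C)
E
```

```text
wp3.0Traceback (most recent call last):
  File "<stdin>", line 3, in <module>
  File "h.py", line 65, in bars
    X=np.array([hit("wrist",(x+x0,y+y0),z,P)[:2] for x,y in zip(vx,vy)])
                ~~~^^^^^^^^^^^^^^^^^^^^^^^^^
  File "h.py", line 13, in hit
    c,d=ray(n,uv,pose); return c+d*(z-c[2])/d[2]
        ~~~^^^^^^^^^^^
  File "h.py", line 5, in ray
    p=vision.camera_params(n);K=p["mtx"];uv=np.array(uv,float)
ValueError: time passes only in moves, steps and waits
```

```bash
sed -i 's/vision.camera_params(n)/cam(n)/' h.py; sed -i '2a from functools import lru_cache\ncam=lru_cache(None)(lambda n: vision.camera_params(n))' h.py
python3 - <<'E'
from h import *
for n,h in(("wp3.0",3.0),("wp-0.14",-.14),("wp1.64",1.64)):
    im=cv2.imread(f"pics/{n}.png")[:,:,::-1].copy(); print(n);print(bars(im,(np.array([578.2,38,330]),down(h))))
P=(np.array([*C,330.]),down(1.64))
for u,z in(((275.5,269),104),((275,312),144)): print(hit("wrist",(175+u[0]*.393,90+u[1]*.393),z,P)[:2]-C)
E
```

```text
wp3.0
[[128.132  45.518  36.255  -3.157  -1.409]
 [ 77.543  46.559  17.395  -0.662   0.197]
 [166.892  47.626  20.179   0.157   1.641]
 [ 83.044  50.244  24.03   -4.569   1.084]]
wp-0.14
[[169.326  46.928  20.272  -0.627  -1.868]
 [ 79.937  49.409  23.302   4.601  -1.655]
 [167.03   51.58   21.035   2.389   0.569]
 [ 78.609  46.066  17.84    0.659   0.214]]
wp1.64
[[170.754  49.825  18.457  -0.535   0.084]
 [ 78.144  49.843  19.613   1.256   0.096]
 [148.865  56.178  24.269  -0.766   5.145]
 [ 81.262  53.007  21.538  -1.703   3.139]]
[-0.384  4.127]
[-0.217 -0.047]
```

Run:
```python
from h import *
P=(np.array([578.663,39.851,330.03]),down(1.64))
im=cv2.imread("pics/wp_lid.png")[:,:,::-1]; hsv=cv2.cvtColor(np.ascontiguousarray(im),cv2.COLOR_RGB2HSV)
S=hsv[...,1].astype(int); pts=[]
print("seated-lid rim")
for a in np.arange(0,360,4):
    rr=np.arange(60,80,.25); d=np.array([np.cos(np.radians(a)),np.sin(np.radians(a))])
    px=[proj("wrist",np.array([*(C+r*d),104.]),P) for r in rr]
    s=np.array([S[int(round(p[1])),int(round(p[0]))] for p in px])
    k=np.argmax(s>110) if (s>110).any() else None
    if k and k>8: pts.append(C+rr[k]*d); print(a,rr[k],end="; ")
c,r,e=circ(pts); print(c-C,r,e)
# boss circle z=112 r30 by eye: crop px left195 right357 top203 bottom363
b=circ([hit("wrist",(175+u*.393,90+v*.393),112,P)[:2] for u,v in((195,283),(357,283),(276,203),(276,363))]); print("boss",b[0]-C,b[1:])
```

```text
seated-lid rim
0 70.75; 4 70.25; 8 70.25; 12 70.25; 16 70.0; 20 70.0; 24 70.25; 28 70.0; 32 75.75; 36 70.25; 40 71.25; 44 70.0; 68 74.0; 72 74.5; 76 74.5; 80 75.75; 84 75.5; 88 75.75; 108 75.75; 112 74.5; 116 74.5; 120 74.0; 124 72.5; 128 71.5; 152 71.0; 156 71.75; 160 71.75; 164 74.0; 168 77.75; 172 76.75; 176 75.0; 180 73.75; 184 71.0; 188 71.5; 192 72.5; 196 71.5; 200 71.0; 204 71.0; 208 71.0; 212 70.5; 216 71.25; 220 70.75; 244 72.75; 248 71.5; 252 70.75; 256 71.25; 260 71.0; 264 71.0; 268 70.25; 272 71.25; 276 70.0; 280 70.25; 284 71.0; 288 71.0; 292 71.25; 296 70.75; 300 70.5; 304 70.5; 308 70.5; 312 70.5; 316 70.5; 340 70.25; 344 70.0; 348 70.25; 352 69.75; 356 69.5; [-1.16   1.663] 72.00096955451382 4.281024797970844
boss [0.093 0.159] (np.float64(29.712278035229822), np.float64(0.3681986847280214))
```

```bash
cat >> h.py <<'E'
def heading(): R=sensors.read_state()["eef_rot"]; return np.arctan2(R[1,0],R[0,0])
def bolt(i,v0,v1,stop=False,zg=191.):
    """turn bolt i from value v0 to v1 (rad)"""
    b=BP[i]; ang=lambda v: BA[i]+np.pi+2.0-v
    h0=hd(b,ang(v0)); H=lambda v: h0-(v-v0)
    jaws.gripper_to(36); ctrl.move_ptp([*b,225],down(H(v0))); lin(b,zg-v0,120); jaws.gripper_to(5,force=60)
    s=sensors.read_state(); T0=s["wrist_torque"][2]; tr=[]
    vs=[v1] if not stop else [v0+.6,*np.arange(v0+.7,v1,.06)]
    for v in vs:
        ctrl.move_ptp([*b,zg-v],down(H(v))); s=sensors.read_state(); tq=s["wrist_torque"][2]-T0
        tr.append((round(v0+h0-heading() if abs(h0-heading())<4 else 9,3),round(tq,2)))
        if stop and abs(tq)>1.2: break
    print(i,"grip",round(s["grip_width"],1),"trace",tr,"F",s["force"],"q6",s["q"][5],end=" ")
    jaws.gripper_to(36); lin(b,225,200); print("t",sensors.read_state()["t"])
E
python3 - <<'E'
from h import *
bolt(0,0.0,1.05)
E
```

```text
0 grip 10.6 trace [(np.float64(1.05), np.float64(0.3))] F [-3.015 -3.787  7.129] q6 -0.27521571265483125 t 59.2917
```

Run:
```python
from h import *
for i in (2,1,3): bolt(i,0.0,1.05)
ctrl.move_ptp([C[0],C[1],330],down(1.64)); ctrl.hold(.3); im,P=snap("wrist","wp_p1"); print(bars(im,P,137.)[:,:3],np.degrees(BA+np.pi+.95)%180)
cv2.imwrite("pics/c5.png",cv2.resize(im[90:310,175:395,::-1],(500,500),interpolation=3))
```

```text
2 grip 10.9 trace [(np.float64(1.049), np.float64(0.21))] F [-3.616 -0.899  7.532] q6 -0.5434299157869427 t 63.1583
1 grip 10.3 trace [(np.float64(1.049), np.float64(0.26))] F [-4.971 -2.276  8.097] q6 1.267620589565224 t 66.5833
3 grip 10.5 trace [(np.float64(1.049), np.float64(0.15))] F [-2.955 -0.849  4.399] q6 1.1005655963264027 t 70.3667
[[101.755  47.011  18.841]
 [  8.494  48.037  18.876]
 [ 78.337  65.87   26.13 ]
 [113.679  46.005  43.509]] [108.131  18.131 108.131  18.131]
```

View pics/c5.png

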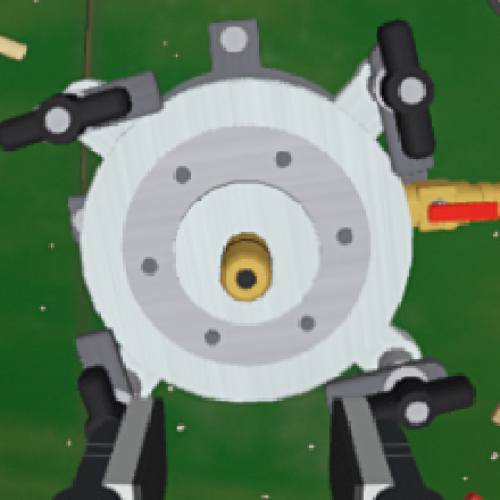

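All four bars have turned about a radian, and the lid is undisturbed. Now the second pass, up to the stop.

Run:
```python
from h import *
for i in (0,2): bolt(i,1.1,2.3,stop=True)
```

```text
0 grip 10.5 trace [(np.float64(1.7), np.float64(-0.09)), (np.float64(1.8), np.float64(-0.1)), (np.float64(1.859), np.float64(0.02)), (np.float64(1.919), np.float64(0.12)), (np.float64(1.979), np.float64(0.14)), (np.float64(2.038), np.float64(0.49)), (np.float64(2.095), np.float64(1.33))] F [-4.595 -1.039  6.585] q6 0.7711671703159118 t 76.2917
2 grip 10.5 trace [(np.float64(1.7), np.float64(-0.03)), (np.float64(1.8), np.float64(-0.14)), (np.float64(1.86), np.float64(0.07)), (np.float64(1.919), np.float64(0.09)), (np.float64(1.979), np.float64(0.18)), (np.float64(2.038), np.float64(0.45)), (np.float64(2.095), np.float64(1.32))] F [-6.405 -0.91   9.094] q6 0.5033225830052007 t 81.275
```

Clear stops at about 2.0. Now the other pair, then a look.

Run:
```python
from h import *
for i in (1,3): bolt(i,1.1,2.3,stop=True)
jaws.gripper_to(80)
ctrl.move_ptp([C[0],C[1],330],down(1.64)); ctrl.hold(.3); im,P=snap("wrist","wp_p2"); print(bars(im,P,136.)[:,:3],np.degrees(BA+np.pi)%180)
ctrl.move_ptp([420,-255,290],down(1.2)); ctrl.hold(.4); im2,P2=snap("wrist","wg2"); print(finddial(im2,P2,(411,-258),58.))
o=np.hstack([cv2.resize(im[90:310,175:395,::-1],(400,400),interpolation=3),cv2.resize(im2[:,:,::-1],(400,400))]);cv2.imwrite("pics/c6.png",o)
```

```text
1 grip 10.7 trace [(np.float64(1.699), np.float64(-0.07)), (np.float64(1.799), np.float64(-0.12)), (np.float64(1.858), np.float64(0.09)), (np.float64(1.918), np.float64(0.1)), (np.float64(1.978), np.float64(0.21)), (np.float64(2.037), np.float64(0.48)), (np.float64(2.094), np.float64(1.33))] F [-2.082 -1.515  6.94 ] q6 2.313366912179625 t 85.8917
3 grip 10.7 trace [(np.float64(1.699), np.float64(-0.19)), (np.float64(1.799), np.float64(-0.16)), (np.float64(1.858), np.float64(-0.03)), (np.float64(1.918), np.float64(0.05)), (np.float64(1.978), np.float64(0.01)), (np.float64(2.037), np.float64(0.44)), (np.float64(2.094), np.float64(1.26))] F [-1.401 -3.032  5.831] q6 2.1454249943827155 t 90.7917
[[ 50.427  51.096  18.774]
 [137.545  51.136  19.787]
 [ 60.987  55.165  19.212]
 [132.149  74.166  20.747]] [ 53.7 143.7  53.7 143.7]
(array([ 410.953, -257.925]), np.float64(23.281053459142242), np.float64(0.25123991946482604))
```

View pics/c6.png

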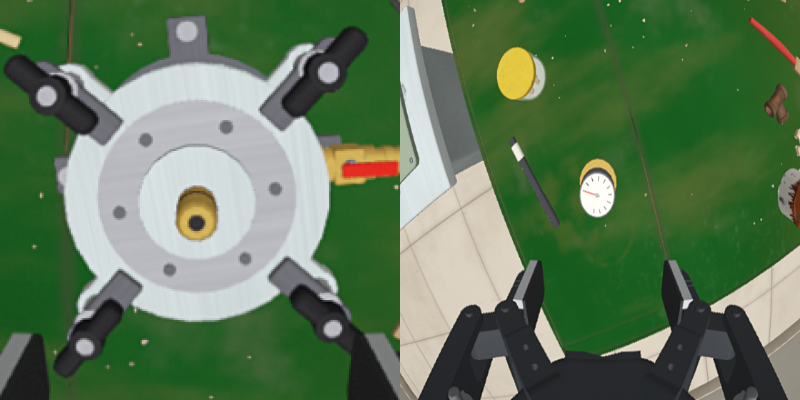

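All four bars and claws now point radially inward over the rim, and the gauge (dial at right crop (597,195)) is where it was. Gauge next.

Run:
```python
from h import *
G=np.array([410.95,-257.9])
h=np.arctan2(G[1],G[0])+np.pi/2
go(G,170,h); ctrl.hold(.2); lin(G,97,100); ctrl.hold(.2)
jaws.gripper_to(30,force=60); s=sensors.read_state(); print("grip",s["grip_width"],s["eef_pos"])
lin(G,280,150); go(C,280,YAW); lin(C,258,100); ctrl.hold(.4); s=sensors.read_state(); print(s["grip_width"],s["force"],s["eef_pos"])
f=lin(C,206,25,25); s=sensors.read_state(); print(f,s["eef_pos"],s["force"],s["t"])
```

```text
grip 48.415698844476694 [ 411.352 -258.276   97.596]
48.64229501769384 [ 0.71   0.214 -0.948] [578.861  39.863 258.497]
False [578.717  39.887 209.58 ] [-7.912 -0.159 13.926] 103.3
```

Run:
```python
from h import *
ctrl.hold(.3); s=sensors.read_state(); print(s["eef_pos"],s["force"])
if s["force"][2]<30: lin(C,204,20,20); ctrl.hold(.2); s=sensors.read_state(); print(s["eef_pos"],s["force"])
jaws.gripper_to(70); lin(C,330,150); 
ctrl.move_ptp([C[0],C[1],345],down(1.64)); ctrl.hold(.3); im,P=snap("wrist","wp_g")
print(finddial(im,P,C,170.)[0]-C,finddial(im,P,C,170.)[1:],sensors.read_state()["t"])
ctrl.move_ptp([430,250,330],down(1.64)); t,_=snap("scene","sc_g"); t2,_=snap("top")
o=np.hstack([cv2.resize(t[150:270,210:370,::-1],(480,360),interpolation=3),cv2.resize(im[90:310,175:395,::-1],(320,360),interpolation=3)]);cv2.imwrite("pics/c7.png",o)
```

```text
[578.727  39.903 209.555] [-8.2   -0.517 14.373]
[578.779  39.919 209.501] [-12.256  -0.129  23.551]
[ 0.086 25.132] (np.float64(70.80361066335948), np.float64(13.32494114776766)) 107.0667
```

View pics/c7.png

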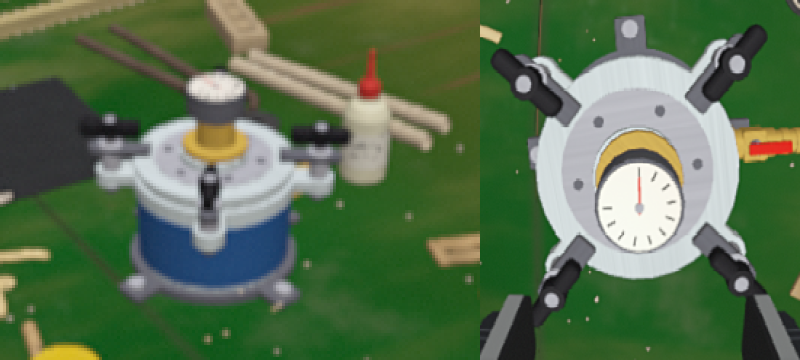

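The gauge flange sits on the boss, and the height travelled (111.9 mm against the expected 112) confirms it is home. All the claws are over the rim, and the arm is clear.

Run:
```python
from h import *
print(hit("wrist",(285,216.5),170,(np.array([*C,345.]),down(1.64)))[:2]-C)
print(ctrl.finish_job())
```

```text
[1.308 0.262]
the job is handed in; nothing more can be done
None
```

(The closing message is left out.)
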